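Line up bracket blanks at the stop bar and spot-punch the middle one

TASK

Slide the three aluminium blanks across the jig plate, under the bridge, until they form an even row: each one centred on its own scribed line, square, and its far end snug against the stop bar. Keep them flat on the plate and feel for the bar, because it is held only by magnets and must not be shoved back. Then press the spring punch in the bridge straight down until its spring snaps to mark the middle blank, let it come back up, and leave the other things on the bench alone.

Things in the scene. Friction and masses are not known exactly. Their poses are not given: they have to be found in the camera images.
- jig: Fixed dark steel jig plate, 400 mm (x) by 420 mm (y), 10 mm thick, its top 10 mm above the bench; origin at the centre of its underside, x pointing away from the robot along three white scribed lines 60 mm apart. It stands elsewhere and slightly turned each time.
- lane_left (a point): Place on the left (+y) scribed line where the centre of a blank ends up: 11 mm above the plate, 55 mm before the stop bar's face. x points along the line to the stop bar, away from the robot, z up.
- lane_middle (a point): The same on the middle line. A blank in place reaches 55 mm nearer the robot than this point, so its near end lies under the bridge, 30 mm inside the beam's near edge: pushing it home needs a leaning tool.
- bridge_edge (a point): Middle of the lower near edge (towards the robot) of the bridge's beam, 155 mm above the plate. The fixed grey beam crosses all lines: 410 mm long (y), 100 mm wide (x, away from the robot from here), 22 mm thick, on two posts (34 by 26 mm) 192 mm left and right, centred 70 mm beyond this edge.
- lane_right (a point): The same on the right (-y) line.
- bar_face (a point): Middle of the stop bar's face towards the robot, 11 mm above the plate. The bar is plain steel, 30 mm (x) by 250 mm (y) by 30 mm high, across the far end of all three lines. x points away from the robot, square to the face.
- stop_bar (a joint): How far the stop bar has been shoved away from the robot, m; 0 at the start. Its magnets let it slip at about 16 N and it does not come back.
- blank0_mid (a point): Centre (half-way up) of a loose aluminium bar blank 110 mm long (x), 44 mm wide (y), 22 mm thick, about 0.3 kg (varies), lying flat on the plate before the bridge; x is its length, pointing away from the robot at the start, z up. All three blanks are alike, and any of them may go on any line.
- blank1_mid (a point): Centre of another such blank.
- blank2_mid (a point): Centre of the third such blank.
- punch_cap (a point): Middle of the top of the punch's cap, a steel disc 36 mm across, 248 mm above the bench. The punch is an upright steel rod in a 34 mm sleeve on the bridge, over the middle line; it slides straight up and down only, and its tip hangs 16.5 mm above the top of a blank in place.
- punch (a joint): How far the punch is pressed down, m; 0 is up. The push it takes climbs to a crest of about 13 N some 7 mm down, where its hidden spring starts to give; it has snapped when the push has fallen to about two thirds of the crest, 13 mm down. A hard end comes at 16 mm. Released, it springs back up.
- bush_center (a point): Bystander: centre of a black rubber bush, 40 mm across, 24 mm high, on the plate near the left bridge post.
- collar: Bystander: steel collar, 52 mm across, 14 mm high, on the plate's near edge.
- spanner: Bystander: steel spanner, 190 mm, on the bench left of the jig.
- driver: Bystander: screwdriver, 200 mm, on the bench right of the jig.
- can: Bystander: steel spray can, 66 mm across, 160 mm high, left of the jig.
- dish: Bystander: small steel dish, 90 mm across, on the bench right of the jig.

How it is judged (in metres and radians):
On the way, in this order (a step that is already met when the one before it is completed fails the run):
1. the three blanks form the row: one centred on each line, square, against the stop bar ((y of blank0_mid in the frame of lane_left between -0.005 and 0.005 m or y of blank1_mid in the frame of lane_left between -0.005 and 0.005 m or y of blank2_mid in the frame of lane_left between -0.005 and 0.005 m) and (y of blank0_mid in the frame of lane_middle between -0.005 and 0.005 m or y of blank1_mid in the frame of lane_middle between -0.005 and 0.005 m or y of blank2_mid in the frame of lane_middle between -0.005 and 0.005 m) and (y of blank0_mid in the frame of lane_right between -0.005 and 0.005 m or y of blank1_mid in the frame of lane_right between -0.005 and 0.005 m or y of blank2_mid in the frame of lane_right between -0.005 and 0.005 m) and x of each of blank0_mid, blank1_mid, blank2_mid in the frame of bar_face above -0.0575 m and angle between the x axis of each of blank0_mid, blank1_mid, blank2_mid and the x axis of bar_face, either way round below 0.045 rad and angle between each of blank0_mid, blank1_mid, blank2_mid's own z axis and vertical below 0.05 rad), for 0.2 s.
2. the punch is pressed down past its snap (value of joint punch above 0.012 m).
At the end, for the whole second after the job is handed in: On each scribed line lies one blank, centred within 5 mm sideways, its far end within 2.5 mm of the stop bar's face, square within 2.5 degrees, flat and at rest; the punch is back up (within 3 mm) (all of step 1 and value of joint punch below 0.003 m and linear speed of each of blank0, blank1, blank2 below 0.01 m/s); the robot touches nothing.
It fails at once if the stop bar is shoved back more than 3 mm (value of joint stop_bar above 0.003 m).
It fails at once if the punch is pressed more than 6 mm while the row is not complete (value of joint punch above 0.006 m and not ((y of blank0_mid in the frame of lane_left between -0.005 and 0.005 m or y of blank1_mid in the frame of lane_left between -0.005 and 0.005 m or y of blank2_mid in the frame of lane_left between -0.005 and 0.005 m) and (y of blank0_mid in the frame of lane_middle between -0.005 and 0.005 m or y of blank1_mid in the frame of lane_middle between -0.005 and 0.005 m or y of blank2_mid in the frame of lane_middle between -0.005 and 0.005 m) and (y of blank0_mid in the frame of lane_right between -0.005 and 0.005 m or y of blank1_mid in the frame of lane_right between -0.005 and 0.005 m or y of blank2_mid in the frame of lane_right between -0.005 and 0.005 m) and x of each of blank0_mid, blank1_mid, blank2_mid in the frame of bar_face above -0.0575 m and angle between the x axis of each of blank0_mid, blank1_mid, blank2_mid and the x axis of bar_face, either way round below 0.045 rad and angle between each of blank0_mid, blank1_mid, blank2_mid's own z axis and vertical below 0.05 rad)).
It fails at once if a blank is lifted more than 14 mm off the plate (height (world z) of any of blank0_mid, blank1_mid, blank2_mid above 0.035 m).
It fails at once if a bystander is moved more than 15 mm (distance of any of bush_center, collar, spanner, driver, can, dish from where it was at the start of the episode above 0.015 m).
It also fails if it takes over 72 s, if anything falls off the work surface, if the arm or the gripper's body presses on something with over 40 N, if the wrist force passes 120 N, or if a joint passes its speed limit or range.

ROBOT

A 6-joint arm with a two-finger parallel gripper is mounted at the origin on the work surface. World frame = base frame: x ahead of the robot, y to its left, z up, the work surface at z = 0. Lengths are in mm, angles in rad, forces in N, time in s.
With the tool pointing down it reaches from about 350 to 975 mm from the base axis. Payload 7.1 kg.
Tool frame: the origin (TCP) lies at the very end of the fingers, on their centre line; the grasp point (between the pads) lies ctrl.hold_point_z behind it (ctrl.hold_point_z is the distance from the TCP to the grasp point, in mm); z points along the fingers, y is the line along which they close (so a half turn about z gives the same grasp; the last joint's range is limited). The gripper opens to 88 mm and grips with 3 to 60 N. Pads are 20 mm wide; open, the fingers measure 115 mm over their backs; the gripper's body (75 mm by 178 mm) begins 61 mm behind the grasp point.
Start: joints at [-1.275, 0.423, 1.63, -0, 1.089, -0.019], TCP at [193.534, -594.264, 222.675] pointing down, gripper open.
Joint ranges: [-3, 3], [-0.9, 2.11], [0.09, 2.58], [-1.31, 4.45], [0.11, 2.69], [-2.54, 2.54]. Speed limits (rad/s): [2.39, 2.39, 3.01, 3.14, 3.14, 3.14].

INTERFACE

Orientations are given as a rotation vector (axis times angle).
In Python, from workcell import ctrl gives the robot as it stands. The module is installed in compiled form; this text tells all that it offers.
- The arm moves only by the shell command python3 -m creep 'ROWS'. ROWS is JSON, a list of rows, each an object with "translation": the shift along the tool's x, y, z in mm, a list of three; "angular": the turn, a rotation vector about the tool's x, y, z in rad, a list of three; "jaw": the opening, from 0 (shut) to 1 (fully open). A call has exactly 8 rows; each row is the pose to reach, as a shift and turn from the pose commanded when the call began, along the tool's axes at that moment; what a row does not reach only later rows make up. A row lasts 1/8 s, in which the tool goes at most 62.5 mm and 10.7 degrees, less where a joint would pass 70% of its speed; a pose out of reach is approached as far as the arm can. A call with a gripper value outside its range is refused whole. The fingers move at their own pace and stop on an object; the grip force is fixed at half the most. Time passes only in rows, so rows that repeat a pose let the fingers close, or fill a call up. It gives the time, the measured TCP pose, the force, the opening and the grip force at its end, in the units of the state.
- ctrl.get_obs(): the state, without advancing time (a new reading comes with each control period).
- ctrl.get_image(name): name is "side" or "top"; returns the picture (384x512x3 uint8, red, green, blue); there is no depth.
- ctrl.camera_info(name): a dict with "camera_matrix" (3x3 intrinsics, pixels), "distortion" ([k1, k2, p1, p2, k3] as OpenCV has them; the pictures are not rectified), "world_from_camera" (4x4, takes a point from camera to world coordinates). Camera axes: x right, y up, looking along -z (the intrinsics and any distortion apply to the point x, -y, -z); pixel columns grow to the right and rows downward; lengths in mm; the calibration is good to about 2 mm. A picture is of the moment at which its call begins. camera_info takes no time and is no camera call.
- ctrl.close_job(): hands the job in; it is judged then, once.
Trained networks look in the newest picture that a camera, given by its name, has taken for a name from the list of things; names that differ only in an ending like _2 or _b are one class to them, and where a whole thing is asked for, a point or a joint stands for the part that bears it (a point fixed in the world has none). Each returns a list of dicts, best first, with "score" (0 to 1); they miss things now and then, are a little off and sometimes report something else, mostly with a low value. They report only what shows in the picture. A call takes as long as a camera call.
- ctrl.look_for(camera, label): "rect" ([left, top, right, bottom] in pixels, round what is visible of it).
The state is a dict: "t": time; "qpos": joint angles; "qvel": joint speeds; "joint_torque": joint torques, N m; "ee_pos": TCP position; "orientation": TCP orientation; "ft_force": force on the tool from outside, world axes, zero at the start; "moment": the same for the moment, N m; "width": finger opening in mm; "grasp_force": force on a finger pad.
Only numpy, scipy, OpenCV 4.12 (cv2) and the standard library are available. Lean on these libraries where they do the work, as an engineer would, in place of code of your own. Each camera call takes 0.05 s, during which the arm holds its last target. There are 200 camera calls.

## Working session

There is one attempt and no reset: what is moved stays moved. The work goes in short steps, Python scripts to look and compute and a shell command to move; the robot and the scene stay as the last step left them, time stands still between calls to the robot, and variables do not carry over. Pictures are saved under pics/ and viewed, at most 10 in all, crops included, and the job is handed in when it is done.

```bash
mkdir -p pics; ls
python3 - <<'E'
from workcell import ctrl
import cv2,json
print(ctrl.get_obs(), ctrl.hold_point_z)
for n in("top","side"):
    i=ctrl.get_image(n); cv2.imwrite(f"pics/{n}0.png",cv2.cvtColor(i,cv2.COLOR_RGB2BGR))
    c=ctrl.camera_info(n); print(n,{k:__import__('numpy').round(v,3).tolist() for k,v in c.items()})
    for l in("blank0_mid","jig","stop_bar","punch_cap","bush_center","collar"):
        print(l,[(r["score"],[round(x) for x in r["rect"]]) for r in ctrl.look_for(n,l)])
E
```

```text
pics
{'t': 0.0, 'qpos': array([-1.27498714e+00,  4.23825976e-01,  1.63069836e+00, -2.08853259e-05,
        1.08861735e+00, -1.90140823e-02]), 'qvel': array([ 0.00042071, -0.00043534, -0.00086076, -0.00147797,  0.00015102,
       -0.00100754]), 'joint_torque': array([ 2.33044018e-03, -5.44614816e+01, -2.73660636e+01,  6.44987728e-02,
        2.27881316e-02, -1.25088472e-04]), 'ee_pos': array([ 193.3750659 , -593.73430707,  221.90770614]), 'orientation': array([-3.10123596e+00, -4.92258435e-01,  3.64275256e-04]), 'ft_force': array([1.14579241, 0.12688873, 0.13375619]), 'moment': array([-0.05127266, -0.04834378,  0.04436358]), 'grasp_force': 0.0, 'width': 88.08140316222403} 18.700000000000003
top {'camera_matrix': [[358.38, 0.0, 254.588], [0.0, 358.38, 193.542], [0.0, 0.0, 1.0]], 'distortion': [-0.079, 0.0, 0.0, 0.0, 0.0], 'world_from_camera': [[-0.026, 0.992, -0.12, 468.863], [-1.0, -0.024, 0.017, -4.256], [0.014, 0.12, 0.993, 1272.229], [0.0, 0.0, 0.0, 1.0]]}
blank0_mid [(0.63, [238, 211, 251, 240]), (0.36, [367, 207, 375, 246])]
jig [(0.56, [179, 152, 310, 267])]
stop_bar [(0.74, [212, 156, 283, 166]), (0.3, [177, 154, 311, 272])]
punch_cap []
bush_center []
collar [(0.43, [252, 252, 265, 266])]
side {'camera_matrix': [[483.631, 0.0, 260.142], [0.0, 483.631, 186.557], [0.0, 0.0, 1.0]], 'distortion': [-0.056, 0.0, 0.0, 0.0, 0.0], 'world_from_camera': [[-0.886, -0.379, 0.266, 958.004], [0.463, -0.707, 0.534, 722.784], [-0.015, 0.597, 0.802, 1247.115], [0.0, 0.0, 0.0, 1.0]]}
blank0_mid [(0.8, [282, 192, 307, 214]), (0.72, [294, 217, 320, 238]), (0.34, [247, 266, 259, 282])]
jig [(0.81, [188, 131, 361, 299])]
stop_bar [(0.7, [203, 199, 241, 270])]
punch_cap [(0.57, [241, 169, 249, 193]), (0.3, [192, 123, 216, 143])]
bush_center [(0.48, [246, 265, 261, 281])]
collar []
```

Run:
```python
import cv2
a=cv2.imread("pics/top0.png")[140:290,150:350];cv2.imwrite("pics/a.png",cv2.resize(a,(800,600),interpolation=cv2.INTER_CUBIC))
a=cv2.imread("pics/side0.png")[115:310,160:390];cv2.imwrite("pics/b.png",cv2.resize(a,None,fx=3,fy=3,interpolation=cv2.INTER_CUBIC))
```

```text
(no output)
```

View pics/a.png

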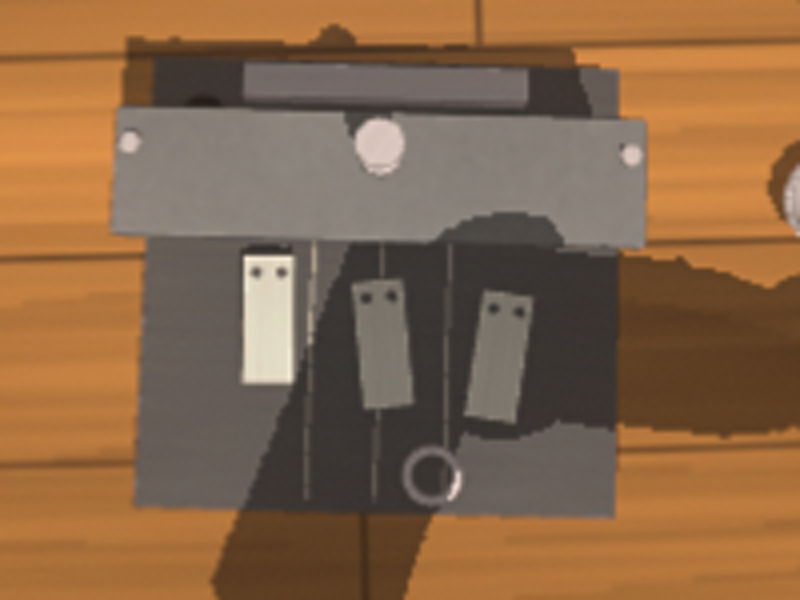

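View pics/b.png

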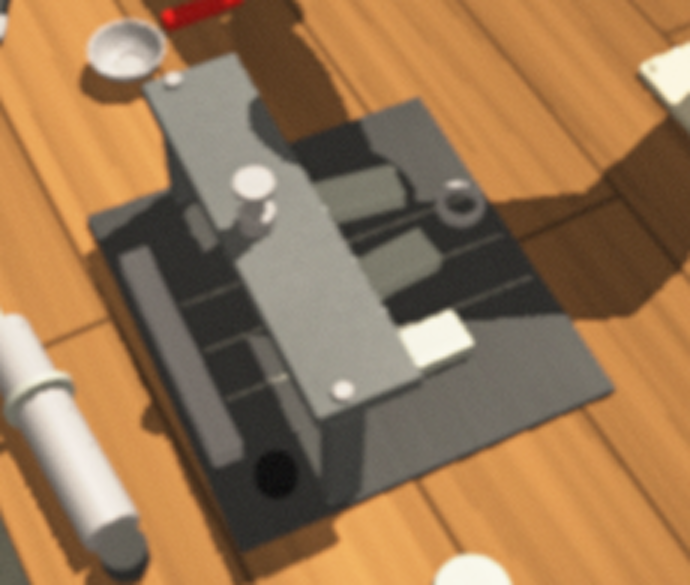

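Top view: the three blanks lie before the bridge (crop centres about (268,320), (382,345), (500,357)). The scribed lines are at crop x≈311, 378 and 448, the bar at y≈63–103 and the cap at (380,143). The side view shows the bar's near top edge from (147,247) to (242,440), the cap at (253,182), and the bush behind the left post. Next I fit the jig pose.

```bash
cat > lib.py <<'E'
import numpy as np, cv2
from workcell import ctrl
from scipy.optimize import least_squares
from scipy.spatial.transform import Rotation as R
def cam(n):
    c=ctrl.camera_info(n); return np.array(c["camera_matrix"]),np.array(c["distortion"],float),np.array(c["world_from_camera"])
def proj(n,P):
    K,d,T=cam(n); p=(np.atleast_2d(P)-T[:3,3])@T[:3,:3]*[1,-1,-1]
    return cv2.projectPoints(p.reshape(-1,1,3),np.zeros(3),np.zeros(3),K,d)[0][:,0]
def back(n,uv,z):
    K,d,T=cam(n); u=cv2.undistortPoints(np.array(uv,float).reshape(-1,1,2),K,d)[:,0]
    v=np.c_[u[:,0],-u[:,1],-np.ones(len(u))]@T[:3,:3].T
    return T[:3,3]+v*((np.reshape(z,(-1,1))-T[2,3])/v[:,2:])
def uncrop(p,o,s): return (np.array(p,float)+.5)/s-.5+np.array(o)
def grab(n,f=None):
    i=cv2.cvtColor(ctrl.get_image(n),cv2.COLOR_RGB2BGR)
    if f: cv2.imwrite("pics/"+f,i)
    return i
E
python3 - <<'E'
from lib import *
T=lambda p:uncrop(p,(150,140),4); S=lambda p:uncrop(p,(160,115),3)
# jig corners at z=10
for n,f,pts in(("top",T,[(135,507),(615,517),(619,68)]),("side",S,[(418,98),(612,388),(243,551),(90,216)])):
    print(n,"plate",back(n,f(pts),10)[:,:2].round(1).tolist())
print("beam top",back("top",T([(111,235),(645,247),(647,120),(117,106)]),187)[:,:2].round(1).tolist(), back("side",S([(235,53),(422,378),(322,418),(142,87)]),187)[:,:2].round(1).tolist())
print("bar", back("top",T([(244,63),(528,70)]),40)[:,:2].round(1).tolist(),back("side",S([(147,247),(242,440)]),40)[:,:2].round(1).tolist())
print("cap",back("top",T([(380,143)]),248)[:,:2].round(1),back("side",S([(254,182)]),248)[:,:2].round(1))
print("collar",back("top",T([(432,475)]),24)[:,:2].round(1))
g=cv2.cvtColor(cv2.imread("pics/top0.png"),cv2.COLOR_BGR2GRAY).astype(float)
for a,b in(((315,243),(307,500)),((382,243),(374,500)),((450,243),(446,480))):
    a,b=T(a),T(b); out=[]
    for r in range(int(a[1])+2,int(b[1])):
        c=a[0]+(b[0]-a[0])*(r-a[1])/(b[1]-a[1]); k=np.arange(int(round(c))-3,int(round(c))+4); w=g[r,k]; w=np.clip(w-np.median(w)-6,0,None); w[abs(k-c)>2]=0
        if w.sum()>10 and w.max()>10: out.append(((w*k).sum()/w.sum(),r))
    q=back("top",out,10)[:,:2]; 
    for _ in range(3):
        p=np.polyfit(q[:,0],q[:,1],1); e=q[:,1]-np.polyval(p,q[:,0]); q=q[abs(e)<2*e.std()+.01]
    print("line",len(q),"slope",p[0].round(4),"y@x=450",np.polyval(p,450).round(2),"std",e.std().round(2))
big=cv2.resize(g[140:290,150:350].astype(np.uint8),None,fx=4,fy=4,interpolation=cv2.INTER_CUBIC)
for x0,y0,x1,y1,t in((225,245,306,400,180),(335,265,425,425,85),(455,280,545,436,85)):
    m=(big[y0:y1,x0:x1]>t).astype(np.uint8); m=cv2.morphologyEx(m,cv2.MORPH_OPEN,np.ones((13,13)))
    m=cv2.morphologyEx(m,cv2.MORPH_CLOSE,np.ones((13,13)))
    c=max(cv2.findContours(m,0,2)[0],key=cv2.contourArea); b=cv2.boxPoints(cv2.minAreaRect(c))+[x0,y0]
    w=back("top",T(b),32)[:,:2]; s=np.linalg.norm(np.roll(w,-1,0)-w,axis=1); k=s.argmax(); v=(w[(k+1)%4]-w[k])*1; v*=np.sign(v[0])
    print("blank",w.mean(0).round(1),"size",s.round(1),"yaw",np.arctan2(v[1],v[0]).round(3))
E
```

```text
top plate [[372.6, 228.7], [353.1, -188.5], [751.2, -208.6]]
side plate [[355.8, -185.5], [378.3, 228.0], [771.3, 210.9], [747.5, -207.1]]
beam top [[591.0, 213.2], [571.8, -193.8], [670.2, -199.8], [690.9, 208.7]] [[572.0, -193.1], [596.4, 215.5], [688.5, 209.5], [672.0, -195.7]]
bar [[756.5, 125.8], [744.4, -123.3]] [[716.2, -120.2], [727.8, 123.8]]
cap [[646.4   6. ]] [[646.9   5.5]]
collar [[394.8 -29.8]]
line 52 slope -0.0536 y@x=450 77.11 std 0.71
line 19 slope -0.0585 y@x=450 17.12 std 0.44
line 40 slope -0.0529 y@x=450 -43.2 std 0.64
blank [532.3 108.4] size [ 40.  107.1  39.6 107.1] yaw -0.013
blank [508.7   9.8] size [ 45.3 110.9  44.8 110.8] yaw 0.066
blank [495.1 -90.3] size [109.7  45.8 109.7  45.4] yaw -0.187
```

```bash
cat >> lib.py <<'E'
PSI=-0.0515; ux=np.array([np.cos(PSI),np.sin(PSI),0]); uy=np.array([-ux[1],ux[0],0]); UZ=np.array([0,0,1.])
O=np.array([722,3.0,0])          # foot of the bar face on the middle line
def J(a,b,z): return O+a*ux+b*uy+z*UZ   # a: along lines (0=bar face), b: left of the middle line
def orient(lean): 
    z=np.sin(lean)*ux-np.cos(lean)*UZ; y=-uy; return np.c_[np.cross(y,z),y,z]
def plan(a,b,z,lean=.65):
    o=ctrl.get_obs(); M=R.from_rotvec(o["orientation"]).as_matrix()
    print("T",(M.T@(J(a,b,z)-o["ee_pos"])).round(1).tolist(),"A",R.from_matrix(M.T@orient(lean)).as_rotvec().round(3).tolist())
def st():
    o=ctrl.get_obs(); d=o["ee_pos"]-O; M=R.from_rotvec(o["orientation"]).as_matrix()
    f=o["ft_force"]
    print("t",round(o["t"],2),"a %.2f b %.2f z %.2f"%(d@ux,d@uy,d[2]),"err",R.from_matrix(orient(.65).T@M).as_rotvec().round(3),"F a %.1f b %.1f z %.1f"%(f@ux,f@uy,f[2]),"w",round(o["width"],1),"g",round(o["grasp_force"],1),"q",o["qpos"].round(2))
E
python3 -c "
from lib import *
st(); plan(-300,0,200)"
```

```text
t 0.7 a -497.01 b -623.68 z 222.71 err [ 0.119 -0.643 -0.353] F a -0.2 b 0.1 z 0.2 w 88.1 g 0.0 q [-1.27  0.42  1.63  0.    1.09 -0.02]
T [407.3, -511.7, 22.7] A [-0.119, 0.643, 0.353]
```

```bash
python3 -m creep '[{"translation":[51,-64,3],"angular":[-0.015,0.08,0.044],"jaw":0.85},{"translation":[102,-128,6],"angular":[-0.03,0.16,0.088],"jaw":0.85},{"translation":[153,-192,9],"angular":[-0.045,0.24,0.13],"jaw":0.85},{"translation":[204,-256,12],"angular":[-0.06,0.32,0.176],"jaw":0.85},{"translation":[255,-320,15],"angular":[-0.075,0.4,0.22],"jaw":0.85},{"translation":[306,-384,18],"angular":[-0.09,0.48,0.265],"jaw":0.85},{"translation":[357,-448,21],"angular":[-0.105,0.56,0.31],"jaw":0.85},{"translation":[407.3,-511.7,22.7],"angular":[-0.119,0.643,0.353],"jaw":0.85}]'; python3 -c "
from lib import *
st(); plan(-300,0,200); plan(-256,0,18.5)"
```

```text
t: 1.7
ee_pos: [367.5, -134.0, 206.2]
orientation: [2.963, -0.065, 0.989]
ft_force: [2.2, 0.6, 1.4]
width: 74.8
grasp_force: 0.0
t 1.7 a -346.98 b -155.08 z 206.18 err [ 0.001 -0.005 -0.007] F a 2.2 b 0.7 z 1.4 w 74.8 g 0.0 q [-0.66 -0.06  2.5   1.19  0.38 -0.11]
T [34.9, -154.8, 33.4] A [-0.001, 0.005, 0.007]
T [-39.0, -155.1, 204.9] A [-0.001, 0.005, 0.007]
```

```bash
python3 -c "
from lib import *
plan(-275,0,60)"
```

```text
T [-29.2, -155.1, 160.3] A [-0.001, 0.005, 0.007]
```

```bash
python3 -m creep '[{"translation":[5,-45,10],"angular":[0,0,0],"jaw":0.85},{"translation":[3,-90,30],"angular":[0,0.005,0.007],"jaw":0.85},{"translation":[0,-130,60],"angular":[0,0.005,0.007],"jaw":0.85},{"translation":[-10,-155,90],"angular":[0,0.005,0.007],"jaw":0.85},{"translation":[-20,-155,125],"angular":[0,0.005,0.007],"jaw":0.85},{"translation":[-29,-155,160],"angular":[0,0.005,0.007],"jaw":0.85},{"translation":[-29,-155,160],"angular":[0,0.005,0.007],"jaw":0.85},{"translation":[-29,-155,160],"angular":[0,0.005,0.007],"jaw":0.85}]' >/dev/null; python3 -c "
from lib import *
st(); plan(-257,0,30);plan(-257,0,18.5)
i=grab('top','t1.png');grab('side','s1.png')
a=cv2.resize(i[150:290,170:320],None,fx=4,fy=4,interpolation=cv2.INTER_CUBIC);cv2.imwrite('pics/c.png',a)"
```

```text
t 2.7 a -275.30 b -4.92 z 87.22 err [0.018 0.009 0.004] F a 1.3 b -0.2 z 0.4 w 74.5 g 0.0 q [ 0.02  0.44  2.51  3.19  0.46 -1.56]
T [-20.6, -3.8, 56.5] A [-0.018, -0.009, -0.004]
T [-27.6, -3.6, 65.6] A [-0.018, -0.009, -0.004]
```

View pics/c.png

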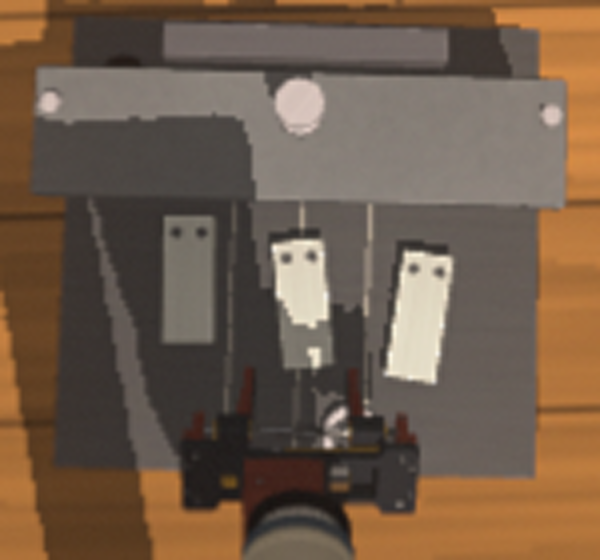

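Top view: the leaning fingers (crop (248,385) and (353,385)) straddle the middle line symmetrically, just short of the middle blank's near end (308,365). The collar lies below them and is clear. I go down and grip.

```bash
python3 -m creep '[{"translation":[-7,-3.7,20],"angular":[-0.018,-0.009,-0.004],"jaw":0.85},{"translation":[-14,-3.7,40],"angular":[-0.018,-0.009,-0.004],"jaw":0.85},{"translation":[-20.6,-3.7,56.5],"angular":[-0.018,-0.009,-0.004],"jaw":0.85},{"translation":[-24,-3.7,61],"angular":[-0.018,-0.009,-0.004],"jaw":0.85},{"translation":[-27,-3.6,65],"angular":[-0.018,-0.009,-0.004],"jaw":0.85},{"translation":[-27,-3.6,65],"angular":[-0.018,-0.009,-0.004],"jaw":0.85},{"translation":[-27,-3.6,65],"angular":[-0.018,-0.009,-0.004],"jaw":0.85},{"translation":[-27,-3.6,65],"angular":[-0.018,-0.009,-0.004],"jaw":0.85}]' >/dev/null; python3 -c "
from lib import *
st(); plan(-257,0,18.5)"
```

```text
t 3.8 a -259.62 b 0.59 z 18.76 err [ 0.003 -0.005  0.   ] F a 0.5 b -0.8 z 0.8 w 74.8 g 0.0 q [ 0.05  0.68  2.46  3.24  0.64 -1.57]
T [1.9, 0.6, 1.8] A [-0.003, 0.005, -0.0]
```

```bash
python3 -m creep '[{"translation":[1.9,0.6,1.8],"angular":[-0.003,0.005,0],"jaw":0.3},{"translation":[1.9,0.6,1.8],"angular":[-0.003,0.005,0],"jaw":0.3},{"translation":[1.9,0.6,1.8],"angular":[-0.003,0.005,0],"jaw":0.3},{"translation":[1.9,0.6,1.8],"angular":[-0.003,0.005,0],"jaw":0.3},{"translation":[1.9,0.6,1.8],"angular":[-0.003,0.005,0],"jaw":0.3},{"translation":[1.9,0.6,1.8],"angular":[-0.003,0.005,0],"jaw":0.3},{"translation":[1.9,0.6,1.8],"angular":[-0.003,0.005,0],"jaw":0.3},{"translation":[1.9,0.6,1.8],"angular":[-0.003,0.005,0],"jaw":0.3}]' >/dev/null; python3 -c "
from lib import *
st(); plan(-112,0,18.5)"
```

```text
t 4.8 a -257.17 b 0.02 z 17.96 err [ 0.    -0.001 -0.   ] F a -0.6 b 0.1 z -1.4 w 43.5 g 30.0 q [ 0.05  0.68  2.46  3.24  0.64 -1.57]
T [116.0, 0.1, 87.3] A [-0.0, 0.001, 0.0]
```

```bash
python3 -m creep '[{"translation":[15.9,0,12.1],"angular":[0,0,0],"jaw":0.3},{"translation":[31.8,0,24.2],"angular":[0,0,0],"jaw":0.3},{"translation":[47.8,0,36.3],"angular":[0,0,0],"jaw":0.3},{"translation":[63.7,0,48.4],"angular":[0,0,0],"jaw":0.3},{"translation":[79.6,0,60.5],"angular":[0,0,0],"jaw":0.3},{"translation":[95.5,0,72.6],"angular":[0,0,0],"jaw":0.3},{"translation":[111.4,0,84.7],"angular":[0,0,0],"jaw":0.3},{"translation":[115.6,0,87.8],"angular":[0,0,0],"jaw":0.3}]' >/dev/null; python3 -c "
from lib import *
st(); i=grab('side','s2.png'); grab('top','t2.png')
P=proj('side',[J(-10,0,32),J(0,0,40),J(0,0,10),J(-11,0,32)]); print(P.round(1)); print(proj('side',[J(0,60,10),J(-90,60,10)]).round(1))
a=cv2.resize(i[150:290,180:330],None,fx=4,fy=4,interpolation=cv2.INTER_CUBIC);cv2.imwrite('pics/d.png',a)"
```

```text
t 5.8 a -110.95 b 0.06 z 18.06 err [ 0. -0. -0.] F a -0.5 b 0.3 z -3.3 w 43.7 g 30.0 q [ 0.02  0.68  2.16  3.26  0.35 -1.63]
[[227.3 228.2]
 [223.9 228. ]
 [224.7 233.3]
 [227.6 228.1]]
[[232.4 249.3]
 [260.5 238. ]]
```

View pics/d.png

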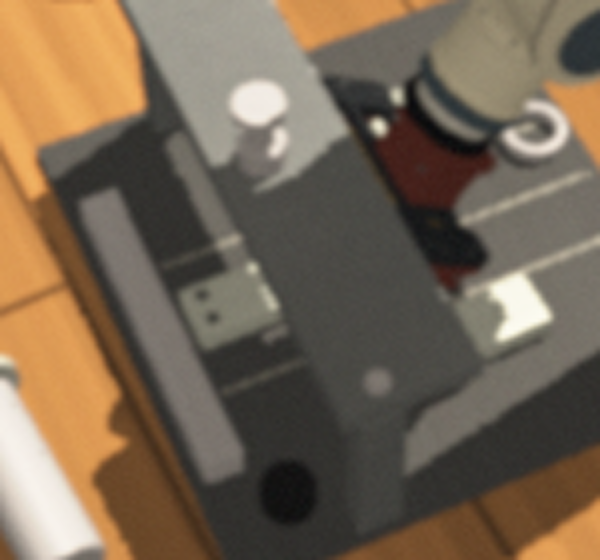

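Side view: the middle blank's far end runs (178,287)–(207,349) in the crop, the bar's near top edge (117,188)–(243,462). A short gap remains. The blank covers the middle line between its left and right neighbours.

```bash
python3 -c "
from lib import *
S=lambda p:uncrop(p,(180,150),4)
w=back('side',S([(178,287),(207,349),(117,188),(243,462)]),[32,32,40,40])-O
print(np.c_[w@ux,w@uy].round(1))
w=back('side',S([(163,267),(236,238),(225,391),(306,361)]),10)-O   # right... lines
print(np.c_[w@ux,w@uy].round(1))"
```

```text
[[ -10.6  -26. ]
 [  -9.6   32.5]
 [  -0.5 -124.4]
 [   4.1  131.8]]
[[-10.8 -61.3]
 [-71.7 -62.2]
 [-11.6  58.3]
 [-75.6  60.3]]
```

```bash
python3 -m creep '[{"translation":[1.6,0,1.2],"angular":[0,0,0],"jaw":0.3},{"translation":[3.2,0,2.4],"angular":[0,0,0],"jaw":0.3},{"translation":[4.8,0,3.6],"angular":[0,0,0],"jaw":0.3},{"translation":[5.6,0,4.2],"angular":[0,0,0],"jaw":0.3},{"translation":[6.0,0,4.5],"angular":[0,0,0],"jaw":0.3},{"translation":[6.4,0,4.8],"angular":[0,0,0],"jaw":0.3},{"translation":[6.4,0,4.8],"angular":[0,0,0],"jaw":0.3},{"translation":[6.4,0,4.8],"angular":[0,0,0],"jaw":0.3}]' >/dev/null; python3 -c "
from lib import *
st()"
```

```text
t 6.9 a -103.94 b -0.06 z 18.02 err [ 0.    -0.001  0.   ] F a 0.3 b 0.5 z -2.6 w 43.5 g 30.0 q [ 0.01  0.68  2.14  3.26  0.33 -1.63]
```

```bash
python3 -m creep '[{"translation":[0.3,0,0.2],"angular":[0,0,0],"jaw":0.3},{"translation":[0.5,0,0.4],"angular":[0,0,0],"jaw":0.3},{"translation":[0.8,0,0.6],"angular":[0,0,0],"jaw":0.3},{"translation":[0.8,0,0.6],"angular":[0,0,0],"jaw":0.3},{"translation":[0.8,0,0.6],"angular":[0,0,0],"jaw":0.3},{"translation":[0.8,0,0.6],"angular":[0,0,0],"jaw":0.3},{"translation":[0.8,0,0.6],"angular":[0,0,0],"jaw":0.3},{"translation":[0.8,0,0.6],"angular":[0,0,0],"jaw":0.3}]' >/dev/null; python3 -c "
from lib import *
st()"
```

```text
t 7.9 a -102.99 b -0.06 z 17.99 err [ 0.    -0.001  0.   ] F a -1.2 b 0.3 z -2.3 w 43.9 g 30.0 q [ 0.01  0.68  2.14  3.26  0.33 -1.63]
```

```bash
python3 -m creep '[{"translation":[0.3,0,0.2],"angular":[0,0,0],"jaw":0.3},{"translation":[0.5,0,0.4],"angular":[0,0,0],"jaw":0.3},{"translation":[0.8,0,0.6],"angular":[0,0,0],"jaw":0.3},{"translation":[0.8,0,0.6],"angular":[0,0,0],"jaw":0.3},{"translation":[0.8,0,0.6],"angular":[0,0,0],"jaw":0.3},{"translation":[0.8,0,0.6],"angular":[0,0,0],"jaw":0.3},{"translation":[0.8,0,0.6],"angular":[0,0,0],"jaw":0.3},{"translation":[0.8,0,0.6],"angular":[0,0,0],"jaw":0.3}]' >/dev/null; python3 -c "
from lib import *
st()"
```

```text
t 8.9 a -101.95 b -0.05 z 18.02 err [ 0.    -0.001  0.   ] F a 0.3 b -0.1 z -2.1 w 43.8 g 30.0 q [ 0.01  0.68  2.14  3.26  0.33 -1.63]
```

```bash
python3 -m creep '[{"translation":[0.3,0,0.2],"angular":[0,0,0],"jaw":0.3},{"translation":[0.6,0,0.5],"angular":[0,0,0],"jaw":0.3},{"translation":[0.9,0,0.7],"angular":[0,0,0],"jaw":0.3},{"translation":[1.2,0,0.9],"angular":[0,0,0],"jaw":0.3},{"translation":[1.2,0,0.9],"angular":[0,0,0],"jaw":0.3},{"translation":[1.2,0,0.9],"angular":[0,0,0],"jaw":0.3},{"translation":[1.2,0,0.9],"angular":[0,0,0],"jaw":0.3},{"translation":[1.2,0,0.9],"angular":[0,0,0],"jaw":0.3}]' >/dev/null; python3 -c "
from lib import *
st()"
```

```text
t 9.9 a -101.42 b -0.10 z 17.60 err [ 0.    -0.003  0.   ] F a -4.1 b -0.0 z -1.0 w 43.8 g 30.0 q [ 0.01  0.68  2.14  3.26  0.33 -1.63]
```

```bash
python3 -m creep '[{"translation":[0,0,0],"angular":[0,0,0],"jaw":0.7},{"translation":[0,0,0],"angular":[0,0,0],"jaw":0.7},{"translation":[-8,0,-6.1],"angular":[0,0,0],"jaw":0.7},{"translation":[-35,0,-26.6],"angular":[0,0,0],"jaw":0.7},{"translation":[-65,0,-49.4],"angular":[0,0,0],"jaw":0.7},{"translation":[-95,0,-72.2],"angular":[0,0,0],"jaw":0.7},{"translation":[-122,0,-92.7],"angular":[0,0,0],"jaw":0.7},{"translation":[-136,0,-103.4],"angular":[0,0,0],"jaw":0.7}]' >/dev/null; python3 -c "
from lib import *
st(); plan(-272,30,30);plan(-272,93,30);plan(-240,93,18.5)
i=grab('side','s3.png')
a=cv2.resize(i[150:290,180:330],None,fx=4,fy=4,interpolation=cv2.INTER_CUBIC);cv2.imwrite('pics/e.png',a)"
```

```text
t 10.9 a -273.65 b -0.13 z 18.39 err [ 0.    -0.002 -0.   ] F a -0.3 b 0.5 z -0.0 w 61.5 g 0.0 q [ 0.06  0.69  2.49  3.24  0.68 -1.56]
T [8.3, -30.1, -8.3] A [-0.0, 0.002, 0.0]
T [8.3, -93.1, -8.2] A [-0.0, 0.002, 0.0]
T [26.9, -93.1, 20.2] A [-0.0, 0.002, 0.0]
```

View pics/e.png

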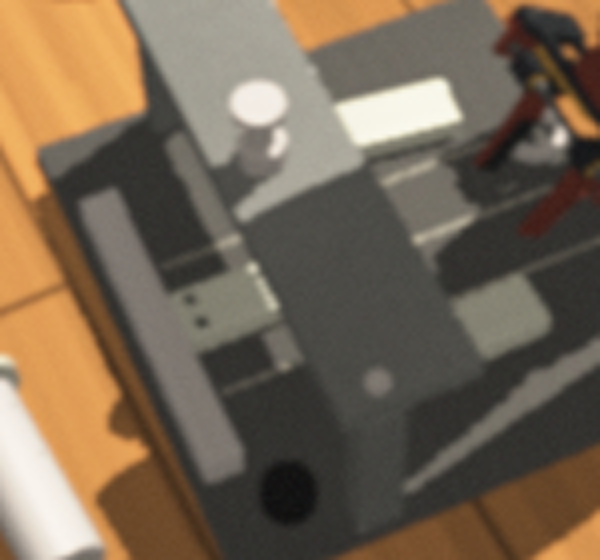

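Side view: the middle blank now touches the bar (end at crop (170–197, 293–350)), squarely between the outer lines. Now the left blank.

```bash
python3 -m creep '[{"translation":[4,-15,-8],"angular":[0,0.002,0],"jaw":0.75},{"translation":[8.3,-45,-8.3],"angular":[0,0.002,0],"jaw":0.75},{"translation":[8.3,-75,-8.3],"angular":[0,0.002,0],"jaw":0.75},{"translation":[8.3,-93,-8.3],"angular":[0,0.002,0],"jaw":0.75},{"translation":[8.3,-93,-8.3],"angular":[0,0.002,0],"jaw":0.75},{"translation":[15,-93,5],"angular":[0,0.002,0],"jaw":0.75},{"translation":[26.5,-93,20.2],"angular":[0,0.002,0],"jaw":0.75},{"translation":[26.5,-93,20.2],"angular":[0,0.002,0],"jaw":0.75}]' >/dev/null; python3 -c "
from lib import *
st()"
```

```text
t 11.95 a -235.68 b 92.20 z 17.96 err [-0.001  0.003  0.002] F a -1.0 b 0.1 z 0.4 w 66.0 g 0.0 q [ 0.33  0.67  2.36  3.59  0.55 -1.65]
```

```bash
python3 -m creep '[{"translation":[0,0,0],"angular":[0,0,0],"jaw":0.3},{"translation":[0,0,0],"angular":[0,0,0],"jaw":0.3},{"translation":[0,0,0],"angular":[0,0,0],"jaw":0.3},{"translation":[0,0,0],"angular":[0,0,0],"jaw":0.3},{"translation":[0,0,0],"angular":[0,0,0],"jaw":0.3},{"translation":[0,0,0],"angular":[0,0,0],"jaw":0.3},{"translation":[0,0,0],"angular":[0,0,0],"jaw":0.3},{"translation":[0,0,0],"angular":[0,0,0],"jaw":0.3}]' >/dev/null; python3 -c "
from lib import *
st(); plan(-240,60,18.3); plan(-127,60,18.3)"
```

```text
t 12.95 a -238.41 b 92.85 z 18.11 err [ 0.  0. -0.] F a -4.1 b -0.3 z 4.5 w 43.8 g 29.9 q [ 0.34  0.67  2.37  3.59  0.55 -1.65]
T [-1.1, 32.9, -1.1] A [-0.0, -0.0, 0.0]
T [88.8, 32.9, 67.3] A [-0.0, -0.0, 0.0]
```

```bash
python3 -m creep '[{"translation":[0,11,0],"angular":[0,0,0],"jaw":0.3},{"translation":[0,22,0],"angular":[0,0,0],"jaw":0.3},{"translation":[0,32.9,0],"angular":[0,0,0],"jaw":0.3},{"translation":[20,32.9,15.2],"angular":[0,0,0],"jaw":0.3},{"translation":[40,32.9,30.4],"angular":[0,0,0],"jaw":0.3},{"translation":[60,32.9,45.6],"angular":[0,0,0],"jaw":0.3},{"translation":[80,32.9,60.8],"angular":[0,0,0],"jaw":0.3},{"translation":[88,32.9,66.9],"angular":[0,0,0],"jaw":0.3}]' >/dev/null; python3 -c "
from lib import *
st(); plan(-128,60,18.3)"
```

```text
t 13.95 a -125.87 b 60.12 z 18.34 err [0.    0.002 0.001] F a 0.8 b -0.1 z -2.9 w 44.2 g 30.0 q [ 0.16  0.68  2.17  3.5   0.37 -1.74]
T [-1.7, 0.1, -1.3] A [-0.0, -0.002, -0.001]
```

```bash
python3 -m creep '[{"translation":[-1.7,0,-1.3],"angular":[0,-0.002,-0.001],"jaw":0.57},{"translation":[-1.7,0,-1.3],"angular":[0,-0.002,-0.001],"jaw":0.57},{"translation":[-3,0,-2.3],"angular":[0,-0.002,-0.001],"jaw":0.57},{"translation":[-15,0,-11.4],"angular":[0,-0.002,-0.001],"jaw":0.57},{"translation":[-30,0,-22.8],"angular":[0,-0.002,-0.001],"jaw":0.57},{"translation":[-38,0,-28.9],"angular":[0,-0.002,-0.001],"jaw":0.2},{"translation":[-38,0,-28.9],"angular":[0,-0.002,-0.001],"jaw":0.2},{"translation":[-38,0,-28.9],"angular":[0,-0.002,-0.001],"jaw":0.2}]' >/dev/null; python3 -c "
from lib import *
st(); plan(-150,60,18);plan(-128,60,18)"
```

```text
t 14.95 a -174.56 b 60.18 z 18.44 err [ 0.    -0.    -0.001] F a -0.6 b -0.4 z 0.1 w 23.6 g 0.0 q [ 0.19  0.67  2.27  3.48  0.45 -1.68]
T [19.3, 0.2, 15.2] A [-0.0, 0.0, 0.001]
T [36.8, 0.2, 28.5] A [-0.0, 0.0, 0.001]
```

```bash
python3 -m creep '[{"translation":[8,0.1,6.2],"angular":[0,0,0],"jaw":0.2},{"translation":[15,0.1,11.7],"angular":[0,0,0],"jaw":0.2},{"translation":[19.3,0.2,15.2],"angular":[0,0,0],"jaw":0.2},{"translation":[23,0.2,18],"angular":[0,0,0],"jaw":0.2},{"translation":[28,0.2,21.8],"angular":[0,0,0],"jaw":0.2},{"translation":[33,0.2,25.6],"angular":[0,0,0],"jaw":0.2},{"translation":[36.8,0.2,28.5],"angular":[0,0,0],"jaw":0.2},{"translation":[36.8,0.2,28.5],"angular":[0,0,0],"jaw":0.2}]' >/dev/null; python3 -c "
from lib import *
st(); i=grab('side','s4.png'); grab('top','t4.png')
a=cv2.resize(i[180:290,190:300],None,fx=5,fy=5,interpolation=cv2.INTER_CUBIC);cv2.imwrite('pics/f.png',a)"
```

```text
t 15.95 a -127.94 b 59.93 z 17.89 err [ 0.    -0.    -0.001] F a 0.3 b -0.7 z -0.3 w 17.5 g 0.1 q [ 0.16  0.68  2.17  3.5   0.37 -1.74]
```

View pics/f.png

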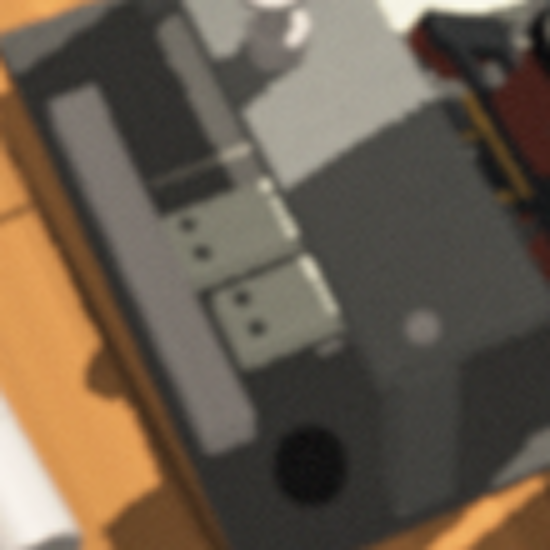

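Side view: the middle blank's far end is on the bar ((165,212)–(193,281)), the left blank's end at (210,290)–(248,370), a few mm short.

```bash
python3 -m creep '[{"translation":[1,0,0.8],"angular":[0,0,0],"jaw":0.2},{"translation":[2,0,1.5],"angular":[0,0,0],"jaw":0.2},{"translation":[3,0,2.3],"angular":[0,0,0],"jaw":0.2},{"translation":[4,0,3],"angular":[0,0,0],"jaw":0.2},{"translation":[4.4,0,3.3],"angular":[0,0,0],"jaw":0.2},{"translation":[4.4,0,3.3],"angular":[0,0,0],"jaw":0.2},{"translation":[4.4,0,3.3],"angular":[0,0,0],"jaw":0.2},{"translation":[4.4,0,3.3],"angular":[0,0,0],"jaw":0.2}]' >/dev/null; python3 -c "
from lib import *
st()
w=back('side',uncrop([(210,290),(248,370),(165,212),(193,281)],(190,180),5),32)-O;print(np.c_[w@ux,w@uy].round(1))"
```

```text
t 17.05 a -123.09 b 59.89 z 17.76 err [ 0.    -0.001 -0.001] F a -2.1 b 0.0 z -0.0 w 17.5 g 1.0 q [ 0.16  0.68  2.16  3.51  0.36 -1.75]
[[ -9.2  35.1]
 [ -8.6  92.9]
 [ -5.6 -25.9]
 [ -2.6  25.2]]
```

```bash
python3 -m creep '[{"translation":[0.5,0,0.4],"angular":[0,0,0],"jaw":0.2},{"translation":[0.8,0,0.6],"angular":[0,0,0],"jaw":0.2},{"translation":[1.2,0,0.9],"angular":[0,0,0],"jaw":0.2},{"translation":[1.2,0,0.9],"angular":[0,0,0],"jaw":0.2},{"translation":[1.2,0,0.9],"angular":[0,0,0],"jaw":0.2},{"translation":[1.2,0,0.9],"angular":[0,0,0],"jaw":0.2},{"translation":[1.2,0,0.9],"angular":[0,0,0],"jaw":0.2},{"translation":[1.2,0,0.9],"angular":[0,0,0],"jaw":0.2}]' >/dev/null; python3 -c "
from lib import *
st()"
```

```text
t 18.05 a -121.59 b 59.89 z 17.82 err [ 0.    -0.001 -0.001] F a -2.0 b 0.2 z 0.4 w 17.4 g 0.9 q [ 0.16  0.68  2.16  3.51  0.36 -1.75]
```

```bash
python3 -m creep '[{"translation":[0.5,0,0.4],"angular":[0,0,0],"jaw":0.2},{"translation":[0.8,0,0.6],"angular":[0,0,0],"jaw":0.2},{"translation":[1.2,0,0.9],"angular":[0,0,0],"jaw":0.2},{"translation":[1.2,0,0.9],"angular":[0,0,0],"jaw":0.2},{"translation":[1.2,0,0.9],"angular":[0,0,0],"jaw":0.2},{"translation":[1.2,0,0.9],"angular":[0,0,0],"jaw":0.2},{"translation":[1.2,0,0.9],"angular":[0,0,0],"jaw":0.2},{"translation":[1.2,0,0.9],"angular":[0,0,0],"jaw":0.2}]' >/dev/null; python3 -c "
from lib import *
st()"
```

```text
t 19.05 a -120.12 b 59.88 z 17.81 err [ 0.    -0.001 -0.001] F a -1.9 b -0.1 z 0.1 w 17.8 g 0.9 q [ 0.16  0.68  2.16  3.51  0.36 -1.75]
```

```bash
python3 -m creep '[{"translation":[0.5,0,0.4],"angular":[0,0,0],"jaw":0.2},{"translation":[0.8,0,0.6],"angular":[0,0,0],"jaw":0.2},{"translation":[1.2,0,0.9],"angular":[0,0,0],"jaw":0.2},{"translation":[1.2,0,0.9],"angular":[0,0,0],"jaw":0.2},{"translation":[1.2,0,0.9],"angular":[0,0,0],"jaw":0.2},{"translation":[1.2,0,0.9],"angular":[0,0,0],"jaw":0.2},{"translation":[1.2,0,0.9],"angular":[0,0,0],"jaw":0.2},{"translation":[1.2,0,0.9],"angular":[0,0,0],"jaw":0.2}]' >/dev/null; python3 -c "
from lib import *
st()"
```

```text
t 20.05 a -118.61 b 59.91 z 17.84 err [ 0.    -0.001 -0.001] F a -2.0 b 0.0 z 0.5 w 17.3 g 0.9 q [ 0.16  0.68  2.15  3.51  0.35 -1.75]
```

```bash
python3 -m creep '[{"translation":[0.5,0,0.4],"angular":[0,0,0],"jaw":0.2},{"translation":[0.8,0,0.6],"angular":[0,0,0],"jaw":0.2},{"translation":[1.2,0,0.9],"angular":[0,0,0],"jaw":0.2},{"translation":[1.2,0,0.9],"angular":[0,0,0],"jaw":0.2},{"translation":[1.2,0,0.9],"angular":[0,0,0],"jaw":0.2},{"translation":[1.2,0,0.9],"angular":[0,0,0],"jaw":0.2},{"translation":[1.2,0,0.9],"angular":[0,0,0],"jaw":0.2},{"translation":[1.2,0,0.9],"angular":[0,0,0],"jaw":0.2}]' >/dev/null; python3 -c "
from lib import *
st()"
```

```text
t 21.05 a -118.07 b 59.87 z 17.58 err [ 0.    -0.002 -0.001] F a -5.6 b 0.4 z 4.1 w 18.0 g 3.3 q [ 0.16  0.68  2.15  3.51  0.35 -1.75]
```

```bash
python3 -m creep '[{"translation":[-8,0,-6.1],"angular":[0,0,0],"jaw":0.2},{"translation":[-30,0,-22.8],"angular":[0,0,0],"jaw":0.2},{"translation":[-60,0,-45.6],"angular":[0,0,0],"jaw":0.85},{"translation":[-87.6,0,-66.6],"angular":[0,0,0],"jaw":0.85},{"translation":[-100,20,-96],"angular":[0,0,0],"jaw":0.85},{"translation":[-111,50,-124],"angular":[0,0,0],"jaw":0.85},{"translation":[-111,90,-124],"angular":[0,0,0],"jaw":0.85},{"translation":[-111,125,-124],"angular":[0,0,0],"jaw":0.85}]' >/dev/null; python3 -c "
from lib import *
st(); plan(-280,-98.5,50);plan(-263,-98.5,45);plan(-263,-98.5,18.3)
i=grab('side','s5.png')
a=cv2.resize(i[180:290,190:300],None,fx=5,fy=5,interpolation=cv2.INTER_CUBIC);cv2.imwrite('pics/g.png',a)"
```

```text
t 22.05 a -280.13 b -65.97 z 50.16 err [ 0.001  0.001 -0.001] F a -0.3 b 0.4 z 0.1 w 73.1 g 0.0 q [-0.2   0.58  2.51  2.98  0.6  -1.56]
T [-0.0, 32.5, 0.2] A [-0.001, -0.001, 0.001]
T [10.5, 32.6, 14.4] A [-0.001, -0.001, 0.001]
T [-5.7, 32.6, 35.7] A [-0.001, -0.001, 0.001]
```

View pics/g.png

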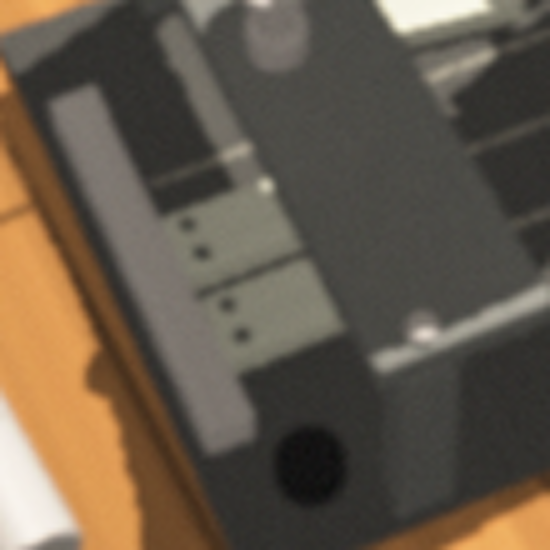

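Side view: the left and middle blanks both sit on the bar with parallel ends (holes at (188,224), (203,253), (228,305) and (242,335)), and the gap between them runs even. The bush is untouched. Now the right blank.

```bash
python3 -m creep '[{"translation":[0,16,0],"angular":[0,0,0],"jaw":0.85},{"translation":[0,32.5,0],"angular":[0,0,0],"jaw":0.85},{"translation":[10.5,32.6,14.4],"angular":[0,0,0],"jaw":0.85},{"translation":[3,32.6,25],"angular":[0,0,0],"jaw":0.85},{"translation":[-5.7,32.6,35.7],"angular":[0,0,0],"jaw":0.85},{"translation":[-5.7,32.6,35.7],"angular":[0,0,0],"jaw":0.85},{"translation":[-5.7,32.6,35.7],"angular":[0,0,0],"jaw":0.4},{"translation":[-5.7,32.6,35.7],"angular":[0,0,0],"jaw":0.3}]' >/dev/null; python3 -c "
from lib import *
st()"
```

```text
t 23.1 a -263.08 b -97.57 z 18.12 err [ 0.    -0.    -0.001] F a -0.7 b -0.7 z 0.2 w 58.0 g 0.0 q [-0.3   0.68  2.46  2.89  0.65 -1.57]
```

```bash
python3 -m creep '[{"translation":[0,0,0],"angular":[0,0,0],"jaw":0.3},{"translation":[0,0,0],"angular":[0,0,0],"jaw":0.3},{"translation":[0,0,0],"angular":[0,0,0],"jaw":0.3},{"translation":[0,0,0],"angular":[0,0,0],"jaw":0.3},{"translation":[0,0,0],"angular":[0,0,0],"jaw":0.3},{"translation":[0,0,0],"angular":[0,0,0],"jaw":0.3},{"translation":[0,0,0],"angular":[0,0,0],"jaw":0.3},{"translation":[0,0,0],"angular":[0,0,0],"jaw":0.3}]' >/dev/null; python3 -c "
from lib import *
st(); plan(-263,-60,18.3); plan(-128,-60,18.3); grab('side','s6.png'); grab('top','t6.png')"
```

```text
t 24.1 a -263.19 b -97.94 z 18.04 err [ 0.    -0.    -0.001] F a -1.5 b -0.3 z 7.1 w 45.6 g 29.4 q [-0.31  0.68  2.46  2.89  0.65 -1.57]
T [0.3, -37.9, -0.1] A [-0.0, 0.0, 0.001]
T [107.8, -37.9, 81.6] A [-0.0, 0.0, 0.001]
```

```bash
python3 -m creep '[{"translation":[0,0,0],"angular":[0,0,0],"jaw":0.62},{"translation":[0,0,0],"angular":[-0.03,0,0.04],"jaw":0.62},{"translation":[0,0,0],"angular":[-0.0605,0,0.0796],"jaw":0.62},{"translation":[0,0,0],"angular":[-0.0605,0,0.0796],"jaw":0.3},{"translation":[0,0,0],"angular":[-0.0605,0,0.0796],"jaw":0.3},{"translation":[0,0,0],"angular":[-0.0605,0,0.0796],"jaw":0.3},{"translation":[0,0,0],"angular":[-0.0605,0,0.0796],"jaw":0.3},{"translation":[0,0,0],"angular":[-0.0605,0,0.0796],"jaw":0.3}]' >/dev/null; python3 -c "
from lib import *
st(); plan(-263,-60,18.3); plan(-128,-60,18.3)"
```

```text
t 25.2 a -263.53 b -97.92 z 17.58 err [-0.06  -0.002  0.079] F a 0.3 b 1.0 z -2.0 w 44.2 g 29.8 q [-0.24  0.69  2.47  3.06  0.66 -1.57]
T [-2.1, -37.8, -2.5] A [0.06, 0.002, -0.079]
T [104.9, -51.2, 78.6] A [0.06, 0.002, -0.079]
```

```bash
python3 -m creep '[{"translation":[-0.7,-12.6,-0.8],"angular":[0.02,0,-0.026],"jaw":0.3},{"translation":[-1.4,-25.2,-1.6],"angular":[0.04,0.001,-0.053],"jaw":0.3},{"translation":[-2.1,-37.8,-2.5],"angular":[0.06,0.002,-0.079],"jaw":0.3},{"translation":[19.3,-40.5,13.7],"angular":[0.06,0.002,-0.079],"jaw":0.3},{"translation":[43.9,-43.6,32.4],"angular":[0.06,0.002,-0.079],"jaw":0.3},{"translation":[69.6,-46.8,51.8],"angular":[0.06,0.002,-0.079],"jaw":0.3},{"translation":[92.1,-49.6,68.9],"angular":[0.06,0.002,-0.079],"jaw":0.3},{"translation":[104.5,-51.2,78.3],"angular":[0.06,0.002,-0.079],"jaw":0.3}]' >/dev/null; python3 -c "
from lib import *
st(); plan(-130,-60,18.3)"
```

```text
t 26.2 a -127.40 b -58.93 z 18.42 err [ 0.001  0.001 -0.002] F a -0.1 b 0.3 z -4.0 w 43.8 g 29.9 q [-0.13  0.67  2.2   3.02  0.38 -1.52]
T [-2.1, 1.1, -1.5] A [-0.001, -0.001, 0.002]
```

```bash
python3 -m creep '[{"translation":[-2,1,-1.5],"angular":[-0.001,-0.001,0.002],"jaw":0.3},{"translation":[-2,1,-1.5],"angular":[-0.001,-0.001,0.002],"jaw":0.3},{"translation":[-2,1,-1.5],"angular":[-0.001,-0.001,0.002],"jaw":0.57},{"translation":[-2,1,-1.5],"angular":[-0.001,-0.001,0.002],"jaw":0.57},{"translation":[-4,1,-3],"angular":[-0.001,-0.001,0.002],"jaw":0.57},{"translation":[-16,1,-12.1],"angular":[-0.001,-0.001,0.002],"jaw":0.57},{"translation":[-30,1,-22.8],"angular":[-0.001,-0.001,0.002],"jaw":0.57},{"translation":[-38,1,-28.9],"angular":[-0.001,-0.001,0.002],"jaw":0.2}]' >/dev/null; python3 -c "
from lib import *
st(); plan(-150,-60,18);plan(-128,-60,18);plan(-123,-60,18)"
```

```text
t 27.2 a -178.33 b -60.77 z 18.09 err [-0.001 -0.002  0.002] F a -0.3 b 0.2 z 0.7 w 43.2 g 0.0 q [-0.14  0.66  2.3   3.02  0.47 -1.54]
T [22.5, -0.8, 17.2] A [0.001, 0.002, -0.002]
T [40.1, -0.9, 30.5] A [0.001, 0.002, -0.002]
T [44.1, -0.9, 33.5] A [0.001, 0.002, -0.002]
```

```bash
python3 -m creep '[{"translation":[0,-0.8,0],"angular":[0.001,0.002,-0.002],"jaw":0.2},{"translation":[5,-0.8,3.8],"angular":[0.001,0.002,-0.002],"jaw":0.2},{"translation":[14,-0.8,10.7],"angular":[0.001,0.002,-0.002],"jaw":0.2},{"translation":[21,-0.8,16],"angular":[0.001,0.002,-0.002],"jaw":0.2},{"translation":[27,-0.9,20.6],"angular":[0.001,0.002,-0.002],"jaw":0.2},{"translation":[33,-0.9,25.1],"angular":[0.001,0.002,-0.002],"jaw":0.2},{"translation":[39,-0.9,29.7],"angular":[0.001,0.002,-0.002],"jaw":0.2},{"translation":[42.5,-0.9,32.4],"angular":[0.001,0.002,-0.002],"jaw":0.2}]' >/dev/null; python3 -c "
from lib import *
st();plan(-121.5,-60,18)"
```

```text
t 28.2 a -122.52 b -59.98 z 18.27 err [-0.     0.001 -0.   ] F a -5.0 b 0.3 z 3.7 w 17.4 g 2.4 q [-0.13  0.68  2.19  3.01  0.37 -1.51]
T [0.6, 0.0, 0.8] A [0.0, -0.001, 0.0]
```

```bash
python3 -c "
from lib import *
i=grab('side','s7.png');grab('top','t7.png');st()
a=cv2.resize(i[170:280,190:300],None,fx=5,fy=5,interpolation=cv2.INTER_CUBIC);cv2.imwrite('pics/h.png',a)"
```

```text
t 28.3 a -122.08 b -59.98 z 18.45 err [-0.     0.002 -0.001] F a -0.9 b -0.3 z 1.2 w 17.6 g 0.5 q [-0.13  0.68  2.19  3.01  0.37 -1.51]
```

View pics/h.png

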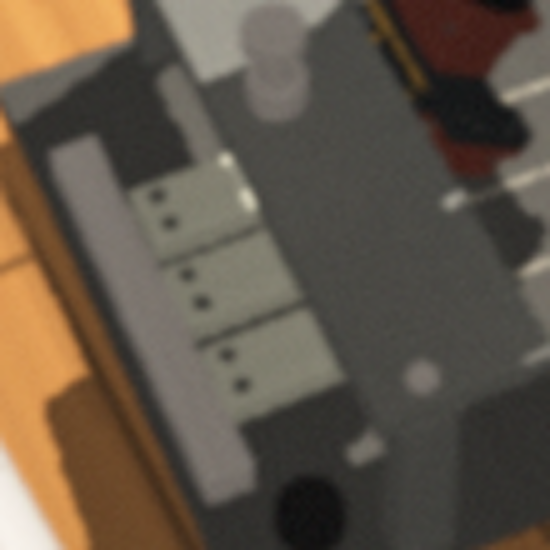

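Side view: all three blanks are in an even row. The right one's end (130,195)–(160,262) is just short of the bar, so a last small feel remains.

```bash
python3 -m creep '[{"translation":[0.6,0,0.5],"angular":[0,0,0],"jaw":0.2},{"translation":[1.2,0,0.9],"angular":[0,0,0],"jaw":0.2},{"translation":[1.6,0,1.2],"angular":[0,0,0],"jaw":0.2},{"translation":[2.1,0,1.6],"angular":[0,0,0],"jaw":0.2},{"translation":[2.1,0,1.6],"angular":[0,0,0],"jaw":0.2},{"translation":[2.1,0,1.6],"angular":[0,0,0],"jaw":0.2},{"translation":[2.1,0,1.6],"angular":[0,0,0],"jaw":0.2},{"translation":[2.1,0,1.6],"angular":[0,0,0],"jaw":0.2}]' >/dev/null; python3 -c "
from lib import *
st()"
```

```text
t 29.3 a -120.01 b -60.03 z 18.29 err [-0.     0.002 -0.   ] F a -3.4 b -0.0 z 1.7 w 17.5 g 1.7 q [-0.13  0.68  2.18  3.01  0.37 -1.51]
```

```bash
python3 -m creep '[{"translation":[0.3,0,0.2],"angular":[0,0,0],"jaw":0.2},{"translation":[0.5,0,0.4],"angular":[0,0,0],"jaw":0.2},{"translation":[0.8,0,0.6],"angular":[0,0,0],"jaw":0.2},{"translation":[0.8,0,0.6],"angular":[0,0,0],"jaw":0.2},{"translation":[0.8,0,0.6],"angular":[0,0,0],"jaw":0.2},{"translation":[0.8,0,0.6],"angular":[0,0,0],"jaw":0.2},{"translation":[0.8,0,0.6],"angular":[0,0,0],"jaw":0.2},{"translation":[0.8,0,0.6],"angular":[0,0,0],"jaw":0.2}]' >/dev/null; python3 -c "
from lib import *
st()"
```

```text
t 30.3 a -118.93 b -60.01 z 18.39 err [-0.     0.002 -0.   ] F a -1.2 b 0.1 z 0.3 w 17.4 g 1.1 q [-0.13  0.68  2.18  3.01  0.37 -1.51]
```

```bash
python3 -m creep '[{"translation":[0.3,0,0.2],"angular":[0,0,0],"jaw":0.2},{"translation":[0.6,0,0.5],"angular":[0,0,0],"jaw":0.2},{"translation":[0.9,0,0.7],"angular":[0,0,0],"jaw":0.2},{"translation":[1.2,0,0.9],"angular":[0,0,0],"jaw":0.2},{"translation":[1.2,0,0.9],"angular":[0,0,0],"jaw":0.2},{"translation":[1.2,0,0.9],"angular":[0,0,0],"jaw":0.2},{"translation":[1.2,0,0.9],"angular":[0,0,0],"jaw":0.2},{"translation":[1.2,0,0.9],"angular":[0,0,0],"jaw":0.2}]' >/dev/null; python3 -c "
from lib import *
st()"
```

```text
t 31.3 a -117.97 b -60.01 z 18.25 err [-0.     0.001 -0.   ] F a -4.8 b -0.2 z 2.6 w 17.8 g 2.7 q [-0.13  0.68  2.18  3.01  0.37 -1.51]
```

```bash
python3 -m creep '[{"translation":[0.3,0,0.2],"angular":[0,0,0],"jaw":0.2},{"translation":[0.5,0,0.4],"angular":[0,0,0],"jaw":0.2},{"translation":[0.6,0,0.5],"angular":[0,0,0],"jaw":0.2},{"translation":[0.6,0,0.5],"angular":[0,0,0],"jaw":0.2},{"translation":[0.6,0,0.5],"angular":[0,0,0],"jaw":0.2},{"translation":[0.6,0,0.5],"angular":[0,0,0],"jaw":0.2},{"translation":[0.6,0,0.5],"angular":[0,0,0],"jaw":0.2},{"translation":[0.6,0,0.5],"angular":[0,0,0],"jaw":0.2}]' >/dev/null; python3 -c "
from lib import *
st()"
```

```text
t 32.3 a -117.85 b -59.99 z 18.09 err [-0.  0. -0.] F a -8.2 b -0.4 z 6.1 w 17.2 g 4.2 q [-0.13  0.68  2.18  3.01  0.36 -1.51]
```

```bash
python3 -m creep '[{"translation":[-8,0,-6.1],"angular":[0,0,0],"jaw":0.2},{"translation":[-30,0,-22.8],"angular":[0,0,0],"jaw":0.2},{"translation":[-60,0,-45.6],"angular":[0,0,0],"jaw":0},{"translation":[-85,0,-64.6],"angular":[0,0,0],"jaw":0},{"translation":[-92,0,-80],"angular":[0,0,0],"jaw":0},{"translation":[-70,0,-110],"angular":[0,0,0],"jaw":0},{"translation":[-46,0,-142],"angular":[0,0,0],"jaw":0},{"translation":[-22,0,-174],"angular":[0,0,0],"jaw":0}]' >/dev/null; python3 -c "
from lib import *
st(); plan(-230,-30,300,.3); plan(-75.3,-1.1,280,0)
print(ctrl.look_for('side','punch_cap')[:1]);print(proj('side',[J(-75.3,-1.1,248)]),proj('top',[J(-75.3,-1.1,248)]))"
```

```text
t 33.3 a -238.93 b -60.33 z 145.42 err [-0.001  0.004 -0.   ] F a 1.1 b 1.6 z 0.5 w 0.4 g 0.0 q [-0.16  0.25  2.41  2.79  0.19 -1.31]
T [101.1, -30.1, -117.3] A [0.001, -0.354, 0.0]
T [211.8, -59.1, -7.4] A [0.001, -0.654, -0.0]
[{'rect': [238.2, 168.1, 249.0, 190.2], 'score': 0.59}]
[[244.42744439 175.39632554]] [[244.70655914 175.24876858]]
```

```bash
python3 -m creep '[{"translation":[15,-4,-17],"angular":[0,-0.05,0],"jaw":0},{"translation":[30,-8,-35],"angular":[0,-0.1,0],"jaw":0},{"translation":[45,-12,-52],"angular":[0,-0.15,0],"jaw":0},{"translation":[60,-16,-70],"angular":[0,-0.2,0],"jaw":0},{"translation":[75,-20,-87],"angular":[0,-0.25,0],"jaw":0},{"translation":[88,-25,-102],"angular":[0,-0.3,0],"jaw":0},{"translation":[101,-30,-117],"angular":[0,-0.354,0],"jaw":0},{"translation":[101,-30,-117],"angular":[0,-0.354,0],"jaw":0}]' >/dev/null; python3 -c "
from lib import *
st(); plan(-150,-1.1,295,0); plan(-75.3,-1.1,280,0)"
```

```text
t 34.35 a -218.23 b 17.35 z 251.25 err [ 0.236 -0.12  -0.02 ] F a -0.4 b 0.9 z -0.8 w 0.3 g 0.0 q [-0.13  0.04  2.21  0.63  0.47  0.89]
T [80.3, 20.0, -7.8] A [-0.22, -0.527, 0.096]
T [137.0, 33.7, 41.3] A [-0.22, -0.527, 0.096]
```

```bash
python3 -m creep '[{"translation":[0,0,-20],"angular":[-0.05,-0.1,0.02],"jaw":0},{"translation":[5,4,-35],"angular":[-0.1,-0.2,0.04],"jaw":0},{"translation":[20,8,-35],"angular":[-0.15,-0.3,0.06],"jaw":0},{"translation":[35,12,-30],"angular":[-0.2,-0.4,0.08],"jaw":0},{"translation":[50,16,-25],"angular":[-0.22,-0.5,0.09],"jaw":0},{"translation":[65,20,-17],"angular":[-0.22,-0.527,0.096],"jaw":0},{"translation":[80,20,-8],"angular":[-0.22,-0.527,0.096],"jaw":0},{"translation":[80,20,-8],"angular":[-0.22,-0.527,0.096],"jaw":0}]' >/dev/null; python3 -c "
from lib import *
st(); plan(-75.3,-1.1,280,0); plan(-75.3,-1.1,254,0)"
```

```text
t 35.35 a -149.58 b -0.94 z 294.23 err [ 0.001 -0.647  0.001] F a 0.0 b -0.4 z 0.3 w 0.1 g 0.0 q [-0.    0.27  1.68  0.    1.19  1.62]
T [74.2, 0.2, 14.4] A [-0.001, -0.003, -0.0]
T [74.2, 0.2, 40.4] A [-0.001, -0.003, -0.0]
```

```bash
python3 -m creep '[{"translation":[15,0,0],"angular":[0,0,0],"jaw":0},{"translation":[35,0.1,3],"angular":[0,-0.003,0],"jaw":0},{"translation":[55,0.2,8],"angular":[0,-0.003,0],"jaw":0},{"translation":[70,0.2,14],"angular":[0,-0.003,0],"jaw":0},{"translation":[74.2,0.2,20],"angular":[0,-0.003,0],"jaw":0},{"translation":[74.2,0.2,28],"angular":[0,-0.003,0],"jaw":0},{"translation":[74.2,0.2,36],"angular":[0,-0.003,0],"jaw":0},{"translation":[74.2,0.2,38.5],"angular":[0,-0.003,0],"jaw":0}]' >/dev/null; python3 -c "
from lib import *
st(); i=grab('side','s8.png');grab('top','t8.png')
a=cv2.resize(i[130:270,190:330],None,fx=4,fy=4,interpolation=cv2.INTER_CUBIC);cv2.imwrite('pics/i.png',a)"
```

```text
t 36.35 a -76.71 b -1.34 z 255.16 err [ 0.    -0.652  0.001] F a -0.5 b 0.8 z -0.6 w 0.4 g 0.0 q [-0.01  0.42  1.55  0.    1.17  1.61]
```

View pics/i.png

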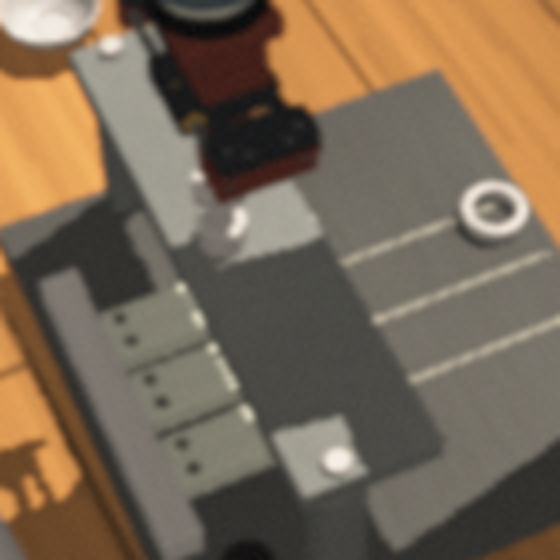

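```bash
python3 -c "
from lib import *
f=lambda p,z:(lambda w:print(np.c_[w@ux,w@uy].round(1).tolist()))(back('side',uncrop(p,(190,130),4),z)-O)
f([(188,455.5),(155,390.5),(124.5,330)],32)
f([(345,263),(450,220),(375,322),(545,254),(412,381),(560,317)],10)
plan(-75.3,-1.1,249,0); plan(-75.3,-1.1,234.5,0)"
```

```text
[[-14.8, 59.4], [-14.2, -1.6], [-13.8, -61.0]]
[[-198.3, -60.2], [-292.4, -62.5], [-194.9, -0.2], [-344.6, -0.9], [-196.5, 59.6], [-325.7, 56.3]]
T [1.1, -0.2, 6.6] A [-0.001, 0.002, -0.0]
T [1.1, -0.2, 21.1] A [-0.001, 0.002, -0.0]
```

Side view: an even row, flush on the bar, and the blank hole midpoints lie within about 1 mm of the lines seen by the same camera. The fingers are over the cap (crop ≈(222,195)). Pressing now.

```bash
python3 -m creep '[{"translation":[1.1,-0.2,3],"angular":[0,0.002,0],"jaw":0},{"translation":[1.1,-0.2,6],"angular":[0,0.002,0],"jaw":0},{"translation":[1.1,-0.2,8],"angular":[0,0.002,0],"jaw":0},{"translation":[1.1,-0.2,10],"angular":[0,0.002,0],"jaw":0},{"translation":[1.1,-0.2,11],"angular":[0,0.002,0],"jaw":0},{"translation":[1.1,-0.2,12],"angular":[0,0.002,0],"jaw":0},{"translation":[1.1,-0.2,12],"angular":[0,0.002,0],"jaw":0},{"translation":[1.1,-0.2,12],"angular":[0,0.002,0],"jaw":0}]' >/dev/null; python3 -c "
from lib import *
st();plan(-75.3,-1.1,234.5,0)"
```

```text
t 37.45 a -74.57 b -1.09 z 245.53 err [ 0.001 -0.648  0.001] F a -2.9 b 0.4 z 9.4 w 0.5 g 4.9 q [-0.01  0.43  1.56  0.    1.15  1.61]
T [-0.8, 0.0, 11.0] A [-0.001, -0.002, -0.0]
```

```bash
python3 -m creep '[{"translation":[-0.5,0,2],"angular":[0,0,0],"jaw":0},{"translation":[-0.5,0,3.5],"angular":[0,0,0],"jaw":0},{"translation":[-0.5,0,5],"angular":[0,0,0],"jaw":0},{"translation":[-0.5,0,6.5],"angular":[0,0,0],"jaw":0},{"translation":[-0.5,0,8],"angular":[0,0,0],"jaw":0},{"translation":[-0.5,0,9.5],"angular":[0,0,0],"jaw":0},{"translation":[-0.5,0,10.5],"angular":[0,0,0],"jaw":0},{"translation":[-0.5,0,10.5],"angular":[0,0,0],"jaw":0}]' >/dev/null; python3 -c "
from lib import *
st();plan(-75.3,-1.1,234,0)"
```

```text
t 38.45 a -74.36 b -1.15 z 234.94 err [ 0.001 -0.646  0.001] F a -1.2 b 0.1 z 8.2 w 0.5 g 3.9 q [-0.01  0.44  1.57  0.    1.13  1.61]
T [-0.9, -0.0, 0.9] A [-0.001, -0.004, -0.0]
```

```bash
python3 -m creep '[{"translation":[0,0,0.4],"angular":[0,0,0],"jaw":0},{"translation":[0,0,0.8],"angular":[0,0,0],"jaw":0},{"translation":[0,0,1.2],"angular":[0,0,0],"jaw":0},{"translation":[0,0,1.2],"angular":[0,0,0],"jaw":0},{"translation":[0,0,1.2],"angular":[0,0,0],"jaw":0},{"translation":[0,0,1.2],"angular":[0,0,0],"jaw":0},{"translation":[0,0,1.2],"angular":[0,0,0],"jaw":0},{"translation":[0,0,1.2],"angular":[0,0,0],"jaw":0}]' >/dev/null; python3 -c "
from lib import *
st()"
```

```text
t 39.45 a -74.36 b -1.14 z 233.45 err [ 0.001 -0.646  0.001] F a 0.1 b -1.2 z 5.0 w 0.4 g 3.0 q [-0.01  0.44  1.57  0.    1.12  1.61]
```

```bash
python3 -m creep '[{"translation":[0,0,-4],"angular":[0,0,0],"jaw":0},{"translation":[0,0,-9],"angular":[0,0,0],"jaw":0},{"translation":[0,0,-15],"angular":[0,0,0],"jaw":0},{"translation":[0,0,-25],"angular":[0,0,0],"jaw":0},{"translation":[0,0,-40],"angular":[0,0,0],"jaw":0},{"translation":[-25,0,-60],"angular":[0,0,0],"jaw":0},{"translation":[-75,0,-70],"angular":[0,0,0],"jaw":0},{"translation":[-110,0,-70],"angular":[0,0,0],"jaw":0}]' >/dev/null; python3 -c "
from lib import *
st(); i=grab('side','s9.png');t=grab('top','t9.png')
a=cv2.resize(i[130:270,190:330],None,fx=4,fy=4,interpolation=cv2.INTER_CUBIC);cv2.imwrite('pics/j.png',a)"
```

```text
t 40.45 a -186.55 b -1.12 z 303.40 err [ 0.001 -0.647  0.001] F a 0.7 b -0.3 z 0.1 w 0.5 g 0.0 q [-0.    0.2   1.75  0.    1.19  1.62]
```

View pics/j.png

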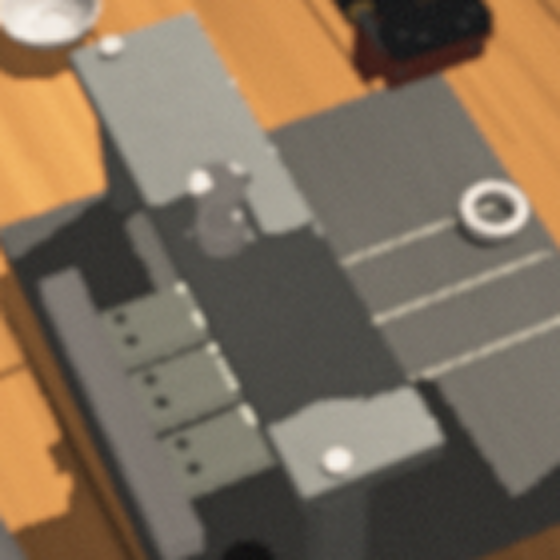

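The punch is back up (cap at (217,180)), the row is unchanged, and the collar and bush have not moved. I let the arm settle and hand the job in.

```bash
python3 -m creep '[{"translation":[0,0,0],"angular":[0,0,0],"jaw":0},{"translation":[0,0,0],"angular":[0,0,0],"jaw":0},{"translation":[0,0,0],"angular":[0,0,0],"jaw":0},{"translation":[0,0,0],"angular":[0,0,0],"jaw":0},{"translation":[0,0,0],"angular":[0,0,0],"jaw":0},{"translation":[0,0,0],"angular":[0,0,0],"jaw":0},{"translation":[0,0,0],"angular":[0,0,0],"jaw":0},{"translation":[0,0,0],"angular":[0,0,0],"jaw":0}]' >/dev/null; python3 -c "
from workcell import ctrl
print(ctrl.close_job())"
```

```text
the job is handed in; nothing more can be done
None
```

I handed the job in at about 41 s, with no verdict returned: by my own readings all three blanks sit on the bar within about 1 mm of their lines, and the punch was pressed past its snap and came back up.

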